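Close up the drawer chest and the lidded box

TASK

Close up the wooden tea things on the worktop with your fingertips: push both drawers of the small chest fully home from the front, and push the half-open lid of the box down until it lies shut. Nothing is to be gripped or lifted: keep your fingers out of the drawers and off the underside of the lid, open nothing any further, and leave the other things on the worktop where they stand.

Things in the scene. Friction and masses are not known exactly. Their poses are not given: they have to be found in the camera images.
- drawer_chest: Low wooden chest, two drawers side by side, 220 mm wide (y), 150 mm deep (x), 85 mm high, fixed to the worktop. Origin: middle of the lower front edge of the carcass, on the worktop; x points from front to back, y to its left, z up. The drawer fronts lie over the carcass face: shut, their outer face is at x = -0.014.
- drawer_left (a joint): Left drawer of the chest (seen from the robot, +y side). Value in m: 0 = fully shut, grows as the drawer comes out towards the chest's front (chest -x); starts 0.03 to 0.075. It stays where it is left; about 1.5 N (up to 3 N when moved quickly) pushes it in, until it meets its stop at 0.
- drawer_right (a joint): Right drawer of the chest (seen from the robot, -y side). Value in m: 0 = fully shut, grows as the drawer comes out towards the chest's front (chest -x); starts 0.03 to 0.075. It stays where it is left; about 1.5 N (up to 3 N when moved quickly) pushes it in, until it meets its stop at 0.
- drawer_left_front (a point): Middle of the outer face of the left drawer's front, 45 mm above the worktop; axes as the chest's, moves with the drawer; shut it is at (-0.014, 0.0545, 0.045) in the chest's frame. Both fronts are plain wooden panels without knobs, 106 mm wide, 14 mm thick, 12 to 78 mm above the worktop; a scoop 44 mm wide and 12 mm deep is cut from the middle of the top edge.
- drawer_right_front (a point): The same point of the right drawer's front; shut it is at (-0.014, -0.0545, 0.045) in the chest's frame. Behind each front, not to be touched, is the open-topped tray with paper packets in it: 130 mm long, 86 mm wide, 17 to 63 mm above the worktop.
- lid_box: Wooden box with a hinged lid, 180 mm wide (y), 140 mm deep (x), fixed to the worktop; its rim is 70 mm high. Origin: on the worktop, midway between the sides, 80 mm behind the front and 60 mm ahead of the back; x points from front to back, y to its left, z up. Chest and box stand one to the left and one to the right of the robot's middle, either way round.
- box_lid (a joint): Hinge of the box's lid along the rear rim. Value in rad: 0 = shut, lying on the rim; grows as the lid opens upward; starts 0.35 to 0.6. The hinge is stiff: the lid stays at any angle, and 1 to 4 N pressed down near its front edge closes it; at 0 it meets its stop.
- box_lid_hinge (a point): Middle of the hinge line, at (0.060, 0, 0.070) in the box's frame; fixed.
- box_lid_edge (a point): Middle of the front edge of the lid's upper face; moves with the lid. The lid is a flat panel 186 mm wide, 10 mm thick with the pale lining of its underside (not to be touched), with no handle, and reaches 143 mm forward of the hinge line. Shut, its upper face is 80 mm above the worktop and this point is at (-0.083, 0, 0.080) in the box's frame.
- spice_jar: Square glass spice jar with a black lid, 44 x 44 x 107 mm, standing between chest and box, to be left alone. Origin: centre of its underside.
- salt_shaker: Glass salt shaker with a grey top, 44 mm across, 90 mm high, to be left alone. Origin: centre of its underside.
- lemon: Lemon, 72 x 55 x 56 mm, nearest to the robot in the middle, to be left alone. Origin: centre of its underside.
- teaspoon: Metal teaspoon 132 mm long lying at the left, to be left alone. Origin: centre of its underside.
- goat_cheese: White wrapped roll of cheese, 53 x 103 x 42 mm, at the right, to be left alone. Origin: centre of its underside.
- honey_bottle: Bottle of honey with a red cap, 59 x 70 x 164 mm, at the left, to be left alone. Origin: centre of its underside.

How it is judged:
By the outcome, as a careful person would: the job done as asked, in the order asked, and still so for the second after the job is handed in, with the robot touching nothing.
It also fails if it takes over 64 s, if anything falls off the work surface, if the arm or the gripper's body presses on something with over 40 N, if the wrist force passes 120 N, or if a joint passes its speed limit or range.

ROBOT

A 6-joint arm with a two-finger parallel gripper is mounted at the origin on a cart in front of the work surface, level with it; the furniture and walls round the work are solid. World frame = base frame: x ahead of the robot, y to its left, z up, the work surface at z = 0. Lengths are in m, angles in rad, forces in N, time in s.
With the tool pointing down it reaches from about 0.375 to 0.975 m from the base axis. Payload 3.8 kg.
Tool frame: the origin (TCP) lies at the very end of the fingers, on their centre line; the grasp point (between the pads) lies 19 mm behind it; z points along the fingers, y is the direction in which the jaws open and shut (so a half turn about z gives the same grasp; the last joint's range is limited). The gripper opens to 85 mm and grips with 20 to 120 N. Pads are 22 mm wide; open, the fingers measure 114 mm over their backs; the gripper's body (76 mm by 85 mm) begins 54 mm behind the grasp point. The pads swing forward as they close: fully open they stand 13 mm farther back than shut.
Start: joints at [-1.384, 0.264, 1.604, -0, 1.274, -0.037], TCP at [0.15, -0.658, 0.231] pointing down, gripper open.
Joint ranges: [-2.63, 2.63], [-0.94, 2.18], [0.31, 2.57], [-1.31, 4.45], [0, 2.66], [-2.55, 2.55]. Speed limits (rad/s): [2.57, 2.57, 3.14, 3.14, 3.14, 3.14].

INTERFACE

Orientations are given as a rotation vector (axis times angle).
In Python, from workcell import bot, viewer gives the robot as it stands.
- The arm moves only by the tool jog_arm, never from a script. Its argument "motion" is a list of rows, each an object of numbers: "dx", "dy", "dz": the shift along the world's x, y, z in cm; "turn": the turn about the world's z in rad. A call has 1 to 12 rows; each row shifts and turns the commanded pose from where the row before left it; what a row does not reach is not made up. A row lasts 1/12 s, in which the tool goes at most 41.7 mm and 7.16 degrees, less where a joint would pass 70% of its speed; a pose out of reach is approached as far as the arm can. A call is refused whole if a number of a shift passes 4.17 or a number of a turn 0.125, either way. A call with a gripper value outside its range is refused whole. "fingers" is the finger opening in cm, from 0 to 8.54, set as the call begins (left out, the last holds). The fingers move at their own pace and stop on an object; "grip_force" is the grip in N (left out, the last holds). Time passes only in rows, so rows that do not move let the fingers close. It gives the time, the measured TCP pose, the force and the opening at its end, in the units of the state.
- bot.read_state(): the state, without advancing time (a new reading comes with each control period).
- viewer.read_camera(name): name is "side" or "top" or "wrist"; returns (picture, depth): 400x640x3 uint8, red, green, blue; 400x640 float32, m along the optical axis (not along the pixel's ray), 0 where there is no reading.
- viewer.camera_info(name): a dict with "vertical_fov" (degrees; the focal length in pixels is half the picture's height over the tangent of half this angle, whatever the lens; pixels are square), "cx", "cy" (the principal point, pixels), "R" (3x3) and "t" (3): a world point X has camera coordinates R X + t. Camera axes: x right, y down, z forward; pixel columns grow to the right and rows downward; lengths in m; the calibration is good to about 2 mm. A picture is of the moment at which its call begins: read the wrist's pose just before it. camera_info takes no time and is no camera call; for the wrist camera it gives the pose at the moment of the call.
- bot.finish_job(): hands the job in, once; it reports no verdict.
The state is a dict: "time": time; "q": joint angles; "joint_vel": joint speeds; "joint_torque": joint torques, N m; "tool_pos": TCP position; "tcp_rot": TCP orientation; "wrist_force": force on the tool from outside, world axes, zero at the start; "torque": the same for the moment, N m; "width": opening from 0.0 (shut) to 1.0 (fully open).
Only numpy, scipy, OpenCV 4.12 (cv2) and the standard library are available. Lean on these libraries where they do the work, as an engineer would, in place of code of your own. Each camera call takes 0.05 s, during which the arm holds its last target. There are 200 camera calls.

## Working session

There is one attempt and no reset: what is moved stays moved. The work goes in short steps, Python scripts to look and compute and a tool call to move; the robot and the scene stay as the last step left them, time stands still between calls to the robot, and variables do not carry over. Pictures are saved under pics/ and viewed, about 8 in all and at most 12, crops included, and the job is handed in when it is done.

Besides the shell and the picture viewer there is one more tool, called after "Request:" by a JSON object that holds its "name" and its "arguments". jog_arm: Moves the arm, as the interface text tells. Its arguments: {"type":"object","properties":{"motion":{"type":"array"},"fingers":{"type":"number"},"grip_force":{"type":"number"}},"required":["motion"]}

```bash
mkdir -p pics; python3 - <<'E'
from workcell import bot, viewer
import cv2,numpy as np
s=bot.read_state();print(s['time'],s['tool_pos'],s['tcp_rot'],s['width'])
for n in('top','side'):
    p,d=viewer.read_camera(n);cv2.imwrite(f'pics/{n}0.png',p[:,:,::-1]);np.savez(f'{n}0.npz',p=p,d=d)
    i=viewer.camera_info(n);print(n,i,(d>0).mean())
E
```

```text
0.0 [ 0.14967896 -0.65742881  0.22992613] [-3.11965864e+00 -3.50592938e-01  2.91499646e-04] 0.998458811198031
top {'vertical_fov': 48.15829313660033, 'cx': 325.96353179197047, 'cy': 195.66977379332533, 'R': array([[-8.02695424e-02, -9.96773163e-01, -2.47861302e-04],
       [-9.41540255e-01,  7.59032906e-02, -3.28238691e-01],
       [ 3.27198332e-01, -2.61141981e-02, -9.44594781e-01]]), 't': array([0.03235357, 0.50631578, 1.42145811])} 0.995953125
side {'vertical_fov': 48.52581490321586, 'cx': 326.4340985376934, 'cy': 204.2969534430679, 'R': array([[ 8.46156935e-01, -5.32933650e-01, -4.07679894e-04],
       [-2.62279051e-01, -4.15763231e-01, -8.70833299e-01],
       [ 4.63926871e-01,  7.36968561e-01, -4.91578273e-01]]), 't': array([-0.42138736,  0.21196427,  1.46773912])} 0.996140625
```

View pics/top0.png

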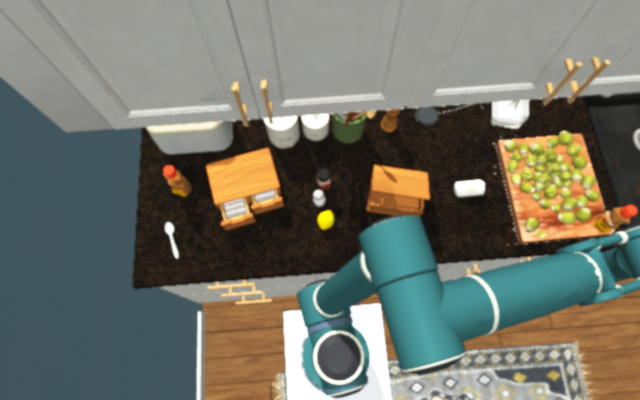

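View pics/side0.png

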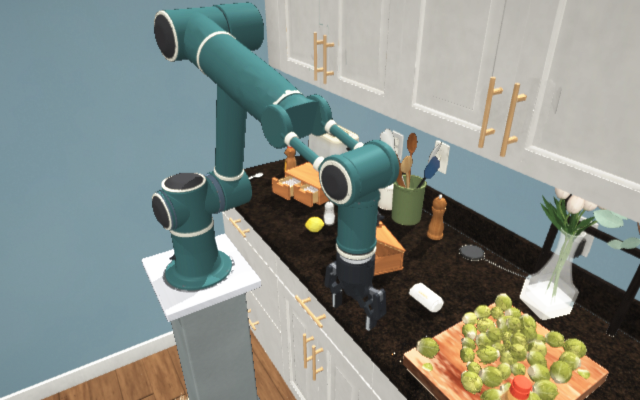

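Top view: the chest is on the left (carcass about 245,175), with drawer fronts around (240,222) and (267,207), the left one further out. The box is on the right (400,190) with its lid up, and the salt shaker (320,198) and lemon (326,220) stand between. In the side view the arm partly hides the box.

```bash
cat > h.py <<'E'
import numpy as np,cv2
from workcell import bot,viewer
def cloud(d,i):
    f=d.shape[0]/2/np.tan(np.radians(i['vertical_fov']/2))
    v,u=np.mgrid[:d.shape[0],:d.shape[1]]
    c=np.stack([(u-i['cx'])/f*d,(v-i['cy'])/f*d,d],-1)
    return (c-i['t'])@i['R']
def wood(p):
    h=cv2.cvtColor(p,cv2.COLOR_RGB2HSV)
    return (h[...,0]>6)&(h[...,0]<22)&(h[...,1]>110)&(h[...,2]>60)
E
python3 - <<'E'
from h import *
z=np.load('top0.npz');p,d=z['p'],z['d'];i=viewer.camera_info('top');X=cloud(d,i);w=wood(p)
big=cv2.resize(p[140:240,130:500],None,fx=2.1,fy=2.1,interpolation=cv2.INTER_CUBIC);cv2.imwrite('pics/crop0.png',big[:,:,::-1])
C=np.zeros_like(w);C[140:240,195:295]=1
B=np.zeros_like(w);B[150:225,360:435]=1
m=w&C&(abs(X[...,2]-.085)<.006)
P=X[m];print('top',m.sum(),P.mean(0),cv2.minAreaRect(P[:,:2].astype(np.float32)*1000))
m2=w&C&(X[...,2]>.066)&(X[...,2]<.081)
n,l,st,ce=cv2.connectedComponentsWithStats(m2.astype(np.uint8))
for k in range(1,n):
    if st[k,4]>8:
        Q=X[l==k];print('front',st[k],Q.mean(0),cv2.minAreaRect(Q[:,:2].astype(np.float32)*1000))
m=w&B&(X[...,2]>.075);P=X[m];c=P.mean(0);u,s,vt=np.linalg.svd(P-c,full_matrices=False)
r=abs((P-c)@vt[2])<.006;P=P[r];c=P.mean(0);u,s,vt=np.linalg.svd(P-c,full_matrices=False);nrm=vt[2]*np.sign(vt[2,2])
print('lid',m.sum(),len(P),c,nrm,'angle',np.arccos(nrm[2]),'yaw',np.arctan2(nrm[1],nrm[0]),P.min(0),P.max(0))
print(cv2.minAreaRect(P[:,:2].astype(np.float32)*1000), cv2.boxPoints(cv2.minAreaRect(P[:,:2].astype(np.float32)*1000)))
for nme,(u0,v0) in dict(jar=(322,178),salt=(319,198),lemon=(326,220),spoon=(171,240),cheese=(469,188)).items():print(nme,X[v0,u0])
E
```

```text
top 2632 [0.60020615 0.27283548 0.08514464] ((569.5845947265625, 265.8990478515625), (228.50059509277344, 223.8996124267578), 12.5944242477417)
front [272 197  10   7  35] [0.509862   0.15879586 0.07537045] ((510.7404479980469, 159.80642700195312), (20.497478485107422, 29.546899795532227), 20.631797790527344)
front [251 201  21   9  62] [0.49565111 0.21875113 0.07306212] ((496.9578857421875, 212.44537353515625), (15.166752815246582, 69.15869140625), 8.81673812866211)
front [221 213  32  13 109] [0.45255685 0.29674832 0.07364793] ((454.989990234375, 295.5074157714844), (28.566852569580078, 104.31864929199219), 4.80804443359375)
lid 1511 231 [ 0.51929979 -0.25535057  0.13027199] [ 0.85449257 -0.25262169  0.45389947] angle 1.0996595928230393 yaw -0.2874514817786657 [ 0.22312053 -0.34529989  0.10435133] [ 0.55855998 -0.10077498  0.77827559]
((370.5672607421875, -207.24349975585938), (183.56442260742188, 343.08734130859375), 72.74661254882812) [[ 179.52022 -244.01622]
 [ 507.16943 -345.77527]
 [ 561.6143  -170.47078]
 [ 233.96509  -68.71173]]
jar [5.63182518e-01 4.38704840e-04 1.08025023e-01]
salt [0.50250728 0.01552993 0.08075154]
lemon [ 0.4320685  -0.00247257  0.05183683]
spoon [0.41358992 0.52920895 0.01806077]
cheese [ 0.51043237 -0.50949684  0.04210228]
```

View pics/crop0.png

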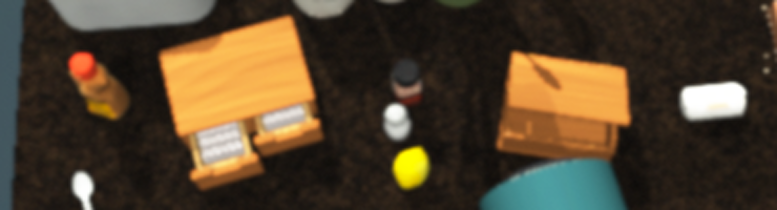

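Crop: the left drawer front is at about (225,175), the right one at about (290,133), and the lid spans (510..630, 52..125). I'll refine chest yaw and lid plane with cleaner masks.

```bash
python3 - <<'E'
from h import *
z=np.load('top0.npz');p,d=z['p'],z['d'];i=viewer.camera_info('top');X=cloud(d,i);w=wood(p)
def comp(m):
    n,l,st,ce=cv2.connectedComponentsWithStats(m.astype(np.uint8));return l==1+st[1:,4].argmax()
C=np.zeros_like(w);C[140:240,195:295]=1
B=np.zeros_like(w);B[155:225,360:435]=1
m=cv2.morphologyEx((w&C&(abs(X[...,2]-.085)<.004)).astype(np.uint8),cv2.MORPH_OPEN,np.ones((7,7)))
P=X[comp(m)];r=cv2.minAreaRect(P[:,:2].astype(np.float32)*1000);print('top',len(P),P[:,2].mean(),r,cv2.boxPoints(r).round().tolist())
m=w&B&(X[...,2]>.074)&(X[...,2]<.17);m=cv2.erode(m.astype(np.uint8),np.ones((3,3)))>0
m=comp(m);P=X[m];best=None
rng=np.random.default_rng(0)
for _ in range(300):
    a,b,c=P[rng.choice(len(P),3,False)];n=np.cross(b-a,c-a);L=np.linalg.norm(n)
    if L<1e-5: continue
    n/=L;k=abs((P-a)@n)<.004
    if best is None or k.sum()>best.sum(): best=k
P=P[best];c=P.mean(0);n=np.linalg.svd(P-c,full_matrices=False)[2][2];n*=np.sign(n[2])
print('lid',m.sum(),len(P),c,n,np.arccos(n[2]),np.arctan2(n[1],n[0]));
r=cv2.minAreaRect(P[:,:2].astype(np.float32)*1000);b=cv2.boxPoints(r);print(r);print([ (x/1000,y/1000,c[2]-((x/1000-c[0])*n[0]+(y/1000-c[1])*n[1])/n[2]) for x,y in b])
E
```

```text
Traceback (most recent call last):
ValueError: attempt to get argmax of an empty sequence
```

```bash
python3 - <<'E'
from h import *
z=np.load('top0.npz');p,d=z['p'],cv2.medianBlur(z['d'],5);i=viewer.camera_info('top');X=cloud(d,i);w=wood(p)
def comp(m):
    n,l,st,ce=cv2.connectedComponentsWithStats(m.astype(np.uint8));return l==1+st[1:,4].argmax()
C=np.zeros_like(w);C[140:240,195:295]=1
B=np.zeros_like(w);B[155:225,360:435]=1
m=cv2.morphologyEx((w&C&(abs(X[...,2]-.086)<.009)).astype(np.uint8),cv2.MORPH_CLOSE,np.ones((3,3)))
m=cv2.morphologyEx(m,cv2.MORPH_OPEN,np.ones((11,11)))
m=comp(m);P=X[m];r=cv2.minAreaRect(P[:,:2].astype(np.float32)*1000);print('top',len(P),P[:,2].mean(),P[:,2].std(),r,cv2.boxPoints(r).round().tolist())
m=w&B&(X[...,2]>.074)&(X[...,2]<.17)
m=comp(m);P=X[m];best=None
rng=np.random.default_rng(0)
for _ in range(500):
    a,b,c=P[rng.choice(len(P),3,False)];n=np.cross(b-a,c-a);L=np.linalg.norm(n)
    if L<1e-4 or abs(n[2]/L)<.7: continue
    n/=L;k=abs((P-a)@n)<.005
    if best is None or k.sum()>best.sum(): best=k
P=P[best];c=P.mean(0);n=np.linalg.svd(P-c,full_matrices=False)[2][2];n*=np.sign(n[2])
print('lid',m.sum(),len(P),c,n,np.arccos(n[2]),np.arctan2(n[1],n[0]));
r=cv2.minAreaRect(P[:,:2].astype(np.float32)*1000);b=cv2.boxPoints(r);print(r);print([ (x/1000,y/1000,c[2]-((x/1000-c[0])*n[0]+(y/1000-c[1])*n[1])/n[2]) for x,y in b])
E
```

```text
top 2693 0.08505324514617303 0.0012808203470597015 ((606.0401611328125, 274.33380126953125), (155.3668212890625, 224.4217529296875), 11.825474739074707) [[507.0, 368.0], [553.0, 149.0], [705.0, 180.0], [659.0, 400.0]]
lid 1495 1479 [ 0.52414539 -0.25566765  0.12091071] [ 0.51465666 -0.12396642  0.8483872 ] 0.5578651094196571 -0.23636940172084323
((529.2736206054688, -257.9663391113281), (186.38388061523438, 127.04876708984375), 76.20311737060547)
[(np.float32(0.44535762), np.float32(-0.3333201), np.float64(0.1573591019383986)), (np.float32(0.56874067), np.float32(-0.36361876), np.float64(0.07808407158936674)), (np.float32(0.6131896), np.float32(-0.18261258), np.float64(0.0775686929070154)), (np.float32(0.4898066), np.float32(-0.1523139), np.float64(0.15684369145283272))]
```

Request:
{"name": "jog_arm", "arguments": {"motion": [{"dx": 2.5, "dy": 3.2}, {"dx": 2.5, "dy": 3.2}, {"dx": 2.5, "dy": 3.2}, {"dx": 2.5, "dy": 3.2}, {"dx": 2.5, "dy": 3.2}, {"dx": 2.5, "dy": 3.2}, {"dx": 2.5, "dy": 3.2}, {"dx": 2.5, "dy": 3.2}, {"dx": 2.5, "dy": 3.2}, {"dx": 2.5, "dy": 3.2}, {"dx": 2.5, "dy": 3.2}, {"dx": 0, "dy": 0}], "fingers": 0, "grip_force": 20}}

```text
validation failed for argument at $.mo...
```

Request:
{"name": "jog_arm", "arguments": {"motion": [{"dx": 2.5, "dy": 3.2, "dz": 0.0, "turn": 0.0}, {"dx": 2.5, "dy": 3.2, "dz": 0.0, "turn": 0.0}], "fingers": 0, "grip_force": 20}}

```text
time: 0.27
tool_pos: [0.199, -0.5942, 0.23]
tcp_rot: [-3.121, -0.345, 0.001]
wrist_force: [0.5, 0.2, 0.6]
width: 0.748
```

Request:
{"name": "jog_arm", "arguments": {"motion": [{"dx": 2.5, "dy": 3.2, "dz": 0, "turn": 0}, {"dx": 2.5, "dy": 3.2, "dz": 0, "turn": 0}, {"dx": 2.5, "dy": 3.2, "dz": 0, "turn": 0}, {"dx": 2.5, "dy": 3.2, "dz": 0, "turn": 0}, {"dx": 2.5, "dy": 3.2, "dz": 0, "turn": 0}, {"dx": 2.5, "dy": 3.2, "dz": 0, "turn": 0}, {"dx": 2.5, "dy": 3.2, "dz": 0, "turn": 0}, {"dx": 2.5, "dy": 3.2, "dz": 0, "turn": 0}, {"dx": 2.5, "dy": 3.2, "dz": 0, "turn": 0}, {"dx": 2.0, "dy": 3.5, "dz": 0, "turn": 0}, {"dx": 0, "dy": 4, "dz": 0, "turn": 0}, {"dx": 0, "dy": 4, "dz": 0, "turn": 0}]}}

```text
time: 1.27
tool_pos: [0.4453, -0.1892, 0.2308]
tcp_rot: [-3.121, -0.351, 0.001]
wrist_force: [0.7, 0.5, -0.2]
width: 0.001
```

Request:
{"name": "jog_arm", "arguments": {"motion": [{"dx": 0, "dy": 4, "dz": 0, "turn": 0}, {"dx": 0, "dy": 4, "dz": 0, "turn": 0}, {"dx": 0, "dy": 4, "dz": 0, "turn": 0}, {"dx": 0, "dy": 4, "dz": 0, "turn": 0}, {"dx": 0, "dy": 4, "dz": 0, "turn": 0}, {"dx": 0, "dy": 4, "dz": 0, "turn": 0}, {"dx": -1, "dy": 4, "dz": 0, "turn": 0}, {"dx": -1, "dy": 4, "dz": 0, "turn": 0}, {"dx": -1, "dy": 4, "dz": 0, "turn": 0}, {"dx": -1, "dy": 4, "dz": 0, "turn": 0}, {"dx": -1, "dy": 2, "dz": 0, "turn": 0}, {"dx": 0, "dy": 0, "dz": 0, "turn": 0}]}}

```text
time: 2.27
tool_pos: [0.3927, 0.2322, 0.2309]
tcp_rot: [-3.12, -0.358, 0.002]
wrist_force: [0.2, 1.0, 0.1]
width: -0.001
```

```bash
cat > look.py <<'E'
from h import *
import sys
p,d=viewer.read_camera('wrist');i=viewer.camera_info('wrist');cv2.imwrite(sys.argv[1],p[:,:,::-1])
X=cloud(cv2.medianBlur(d,5),i)
O=np.array([.532,.259]);a=.206;R=np.array([[np.cos(a),np.sin(a)],[-np.sin(a),np.cos(a)]])
L=(X[...,:2]-O)@R.T
w=wood(p)
for s,lo,hi in(('left',.015,.095),('right',-.095,-.015)):
    m=w&(X[...,2]>.072)&(X[...,2]<.083)&(L[...,1]>lo)&(L[...,1]<hi)&(L[...,0]>-.12)&(L[...,0]<-.003)
    Q=L[m]
    if len(Q): print(s,len(Q),'x pct',np.percentile(Q[:,0],[2,10,50,90,98]).round(4),'y',np.percentile(Q[:,1],[1,99]).round(3))
m=w&(abs(X[...,2]-.085)<.005)&(abs(L[...,1])<.1)&(L[...,0]>-.03)&(L[...,0]<.1);Q=L[m]
if len(Q): print('carcass front x',np.percentile(Q[:,0],[1,5,50]))
E
python3 look.py pics/w1.png
```

```text
left 418 x pct [-0.0747 -0.0738 -0.0699 -0.065  -0.0616] y [0.016 0.095]
right 604 x pct [-0.0471 -0.046  -0.041  -0.0359 -0.0347] y [-0.095 -0.015]
carcass front x [-0.0012026  -0.00046066  0.00912361]
```

View pics/w1.png

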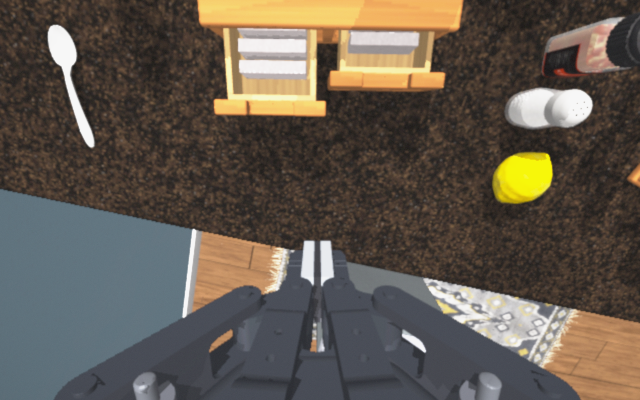

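The wrist view shows both drawers clearly: the left front at about (270,107) and the right at about (387,80), with the narrow shut fingers at (317,260). The outer faces are at chest x = -0.075 and -0.047, matching the top view.

Request:
{"name": "jog_arm", "arguments": {"motion": [{"dx": 0.3, "dy": 2.5, "dz": 0, "turn": 0}, {"dx": 0.3, "dy": 2.5, "dz": 0, "turn": -0.02}, {"dx": 0, "dy": 0, "dz": -3, "turn": 0}, {"dx": 0, "dy": 0, "dz": -3, "turn": 0}, {"dx": 0, "dy": 0, "dz": -3, "turn": 0}, {"dx": 0, "dy": 0, "dz": -3, "turn": 0}, {"dx": 0, "dy": 0, "dz": -3, "turn": 0}, {"dx": 0, "dy": 0, "dz": -3, "turn": 0}, {"dx": 0, "dy": 0, "dz": -0.5, "turn": 0}, {"dx": 0, "dy": 0, "dz": 0, "turn": 0}, {"dx": 0, "dy": 0, "dz": 0, "turn": 0}]}}

```text
time: 3.23
tool_pos: [0.4016, 0.2784, 0.0469]
tcp_rot: [3.125, 0.318, 0.0]
wrist_force: [-0.3, 0.6, 0.9]
width: 0.004
```

Request:
{"name": "jog_arm", "arguments": {"motion": [{"dx": 0.9, "dy": 0.6, "dz": 0, "turn": 0}, {"dx": 0.9, "dy": 0.6, "dz": 0, "turn": 0}, {"dx": 0.9, "dy": 0.3, "dz": 0, "turn": 0}, {"dx": 0.7, "dy": 0.15, "dz": 0, "turn": 0}, {"dx": 0.7, "dy": 0.15, "dz": 0, "turn": 0}, {"dx": 0.7, "dy": 0.15, "dz": 0, "turn": 0}, {"dx": 0.7, "dy": 0.15, "dz": 0, "turn": 0}, {"dx": 0.7, "dy": 0.15, "dz": 0, "turn": 0}, {"dx": 0.7, "dy": 0.15, "dz": 0, "turn": 0}, {"dx": 0.7, "dy": 0.15, "dz": 0, "turn": 0}, {"dx": 0.5, "dy": 0.1, "dz": 0, "turn": 0}, {"dx": 0, "dy": 0, "dz": 0, "turn": 0}]}}

```text
time: 4.23
tool_pos: [0.4833, 0.3056, 0.0463]
tcp_rot: [-3.125, -0.319, -0.002]
wrist_force: [1.2, -0.0, 0.4]
width: 0.001
```

Request:
{"name": "jog_arm", "arguments": {"motion": [{"dx": 0.3, "dy": 0.06, "dz": 0, "turn": 0}, {"dx": 0.3, "dy": 0.06, "dz": 0, "turn": 0}, {"dx": 0.3, "dy": 0.06, "dz": 0, "turn": 0}, {"dx": 0.2, "dy": 0.04, "dz": 0, "turn": 0}, {"dx": 0.2, "dy": 0.04, "dz": 0, "turn": 0}, {"dx": 0, "dy": 0, "dz": 0, "turn": 0}]}}

```text
time: 4.73
tool_pos: [0.4952, 0.3079, 0.0462]
tcp_rot: [3.125, 0.32, 0.0]
wrist_force: [-1.0, -0.1, 0.5]
width: 0.001
```

Request:
{"name": "jog_arm", "arguments": {"motion": [{"dx": 0.2, "dy": 0.04, "dz": 0, "turn": 0}, {"dx": 0.2, "dy": 0.04, "dz": 0, "turn": 0}, {"dx": 0, "dy": 0, "dz": 0, "turn": 0}]}}

```text
time: 4.98
tool_pos: [0.4958, 0.308, 0.0462]
tcp_rot: [3.124, 0.319, -0.011]
wrist_force: [-9.7, -1.4, 7.7]
width: -0.001
```

Request:
{"name": "jog_arm", "arguments": {"motion": [{"dx": -1, "dy": -0.2, "dz": 0, "turn": 0}, {"dx": -2, "dy": -0.4, "dz": 0, "turn": 0}, {"dx": -2, "dy": -0.4, "dz": 0, "turn": 0}, {"dx": -2.2, "dy": -0.5, "dz": 0, "turn": 0}, {"dx": 0.3, "dy": -1.5, "dz": 0, "turn": 0}, {"dx": 0.6, "dy": -3, "dz": 0, "turn": 0}, {"dx": 0.6, "dy": -3, "dz": 0, "turn": 0}, {"dx": 0.5, "dy": -2.3, "dz": 0, "turn": 0}, {"dx": 0.2, "dy": -1, "dz": 0, "turn": 0}, {"dx": 0, "dy": 0, "dz": 0, "turn": 0}, {"dx": 0, "dy": 0, "dz": 0, "turn": 0}]}}

```text
time: 5.9
tool_pos: [0.4493, 0.1858, 0.0466]
tcp_rot: [-3.125, -0.317, -0.002]
wrist_force: [-0.7, -0.1, 0.1]
width: -0.004
```

Request:
{"name": "jog_arm", "arguments": {"motion": [{"dx": 0.7, "dy": 0.15, "dz": 0, "turn": 0}, {"dx": 0.9, "dy": 0.19, "dz": 0, "turn": 0}, {"dx": 0.9, "dy": 0.19, "dz": 0, "turn": 0}, {"dx": 0.7, "dy": 0.15, "dz": 0, "turn": 0}, {"dx": 0.7, "dy": 0.15, "dz": 0, "turn": 0}, {"dx": 0.7, "dy": 0.15, "dz": 0, "turn": 0}, {"dx": 0.7, "dy": 0.15, "dz": 0, "turn": 0}, {"dx": 0.5, "dy": 0.1, "dz": 0, "turn": 0}, {"dx": 0.4, "dy": 0.08, "dz": 0, "turn": 0}, {"dx": 0.3, "dy": 0.06, "dz": 0, "turn": 0}, {"dx": 0.2, "dy": 0.04, "dz": 0, "turn": 0}, {"dx": 0, "dy": 0, "dz": 0, "turn": 0}]}}

```text
time: 6.9
tool_pos: [0.5162, 0.1998, 0.0462]
tcp_rot: [3.125, 0.32, 0.001]
wrist_force: [-0.1, 0.2, -0.9]
width: -0.001
```

Request:
{"name": "jog_arm", "arguments": {"motion": [{"dx": 0.2, "dy": 0.04, "dz": 0, "turn": 0}, {"dx": 0.2, "dy": 0.04, "dz": 0, "turn": 0}, {"dx": 0.2, "dy": 0.04, "dz": 0, "turn": 0}, {"dx": 0, "dy": 0, "dz": 0, "turn": 0}]}}

```text
time: 7.23
tool_pos: [0.5191, 0.2003, 0.0462]
tcp_rot: [3.124, 0.319, -0.01]
wrist_force: [-9.2, -1.1, 8.4]
width: -0.003
```

Request:
{"name": "jog_arm", "arguments": {"motion": [{"dx": -1, "dy": -0.2, "dz": 0, "turn": 0}, {"dx": -2, "dy": -0.4, "dz": 0, "turn": 0}, {"dx": -3, "dy": -0.4, "dz": 0, "turn": 0}, {"dx": -3, "dy": 0, "dz": 1, "turn": 0}, {"dx": -1.5, "dy": 0.5, "dz": 3, "turn": 0}, {"dx": 0, "dy": 0, "dz": 4, "turn": 0}, {"dx": 0, "dy": 0, "dz": 4, "turn": 0}, {"dx": 0, "dy": 0, "dz": 4, "turn": 0}, {"dx": 0, "dy": 0, "dz": 3, "turn": 0}, {"dx": 0, "dy": 0, "dz": 0, "turn": 0}, {"dx": 0, "dy": 0, "dz": 0, "turn": 0}]}}

```text
time: 8.15
tool_pos: [0.4187, 0.1967, 0.2394]
tcp_rot: [-3.123, -0.319, -0.012]
wrist_force: [-0.5, 0.3, -0.8]
width: -0.001
```

```bash
python3 look.py pics/w2.png; python3 - <<'E'
from h import *
print(bot.read_state()['tool_pos'])
p,d=viewer.read_camera('top');cv2.imwrite('pics/top2.png',p[:,:,::-1])
E
```

```text
left 745 x pct [-0.016  -0.0144 -0.0076 -0.0034 -0.0033] y [0.016 0.094]
right 645 x pct [-0.0153 -0.0139 -0.0085 -0.0034 -0.0031] y [-0.095 -0.015]
carcass front x [-0.0025838  -0.0013359   0.01602064]
[0.4172561  0.19609163 0.23702896]
```

View pics/w2.png

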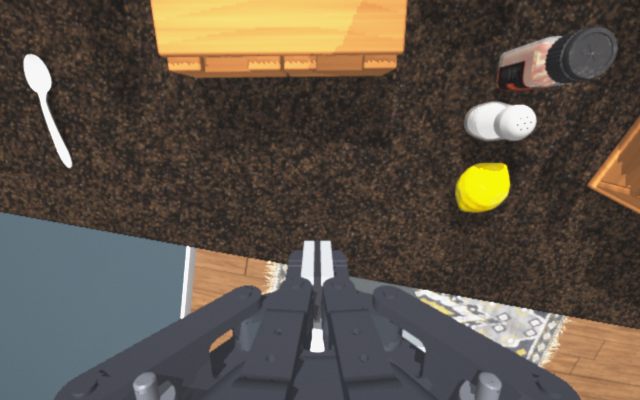

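Both drawer fronts are now flush against the carcass (front line about (283,65)). Lemon, shaker, jar and spoon are undisturbed. Next, the lid.

Request:
{"name": "jog_arm", "arguments": {"motion": [{"dx": -0.2, "dy": -2, "dz": 0, "turn": 0}, {"dx": -0.2, "dy": -4, "dz": 0, "turn": 0}, {"dx": -0.2, "dy": -4, "dz": 0, "turn": -0.05}, {"dx": -0.2, "dy": -4, "dz": 0, "turn": -0.05}, {"dx": -0.2, "dy": -4, "dz": 0, "turn": -0.05}, {"dx": 0, "dy": -4, "dz": 0, "turn": -0.06}, {"dx": 0, "dy": -4, "dz": 0, "turn": -0.06}, {"dx": 0, "dy": -4, "dz": 0, "turn": -0.06}, {"dx": 0, "dy": -4, "dz": 0, "turn": -0.06}, {"dx": 0, "dy": -4, "dz": 0, "turn": -0.05}, {"dx": 0, "dy": -4, "dz": 0, "turn": 0}, {"dx": 0, "dy": -2, "dz": 0, "turn": 0}]}}

```text
time: 9.25
tool_pos: [0.4051, -0.2473, 0.2337]
tcp_rot: [3.119, -0.375, -0.005]
wrist_force: [-0.0, 0.1, -0.1]
width: -0.005
```

```bash
cat > lid.py <<'E'
from h import *
import sys
print(bot.read_state()['tool_pos'])
p,d=viewer.read_camera('wrist');i=viewer.camera_info('wrist');cv2.imwrite(sys.argv[1],p[:,:,::-1])
X=cloud(cv2.medianBlur(d,5),i);a=-.241;R=np.array([[np.cos(a),np.sin(a)],[-np.sin(a),np.cos(a)]])
L=X.copy();L[...,:2]=(X[...,:2]-[.580,-.2705])@R.T
m=wood(p)&(L[...,2]>.06)&(L[...,2]<.2)&(abs(L[...,1])<.11)&(abs(L[...,0]+.07)<.09)
P=L[m];print(m.sum())
for lo in np.arange(-.15,.02,.015):
    q=P[(P[:,0]>lo)&(P[:,0]<lo+.015)]
    if len(q)>20: print(round(lo+.0075,4),len(q),np.percentile(q[:,2],[5,50,95]).round(3),np.percentile(q[:,1],[1,99]).round(3))
E
python3 lid.py pics/w3.png
```

```text
[ 0.40512348 -0.2473331   0.23367541]
27952
-0.1275 1679 [0.064 0.069 0.069] [-0.092  0.084]
-0.1125 3173 [0.152 0.153 0.154] [-0.093  0.086]
-0.0975 5035 [0.143 0.147 0.151] [-0.081  0.087]
-0.0825 4592 [0.133 0.137 0.142] [-0.094  0.087]
-0.0675 3427 [0.124 0.129 0.133] [-0.094  0.087]
-0.0525 3631 [0.114 0.119 0.123] [-0.094  0.087]
-0.0375 3798 [0.105 0.109 0.113] [-0.093  0.087]
-0.0225 2617 [0.097 0.1   0.104] [-0.094  0.087]
```

View pics/w3.png

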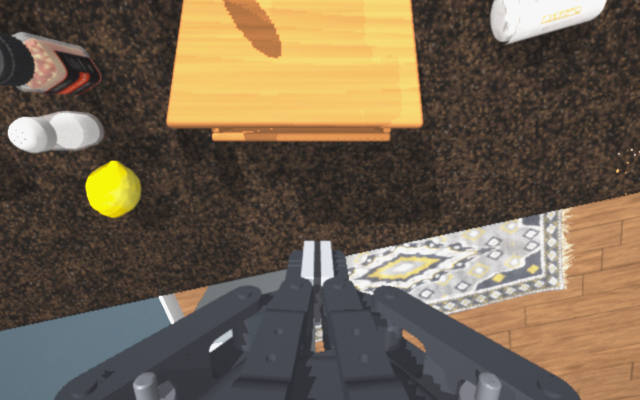

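The wrist view shows the lid's upper face with its front edge along row 125 (columns 168–422) and the box front below it. The edge is at z≈0.154 and the angle is about 0.56 rad.

Request:
{"name": "jog_arm", "arguments": {"motion": [{"dx": 2, "dy": 0, "dz": 0, "turn": 0}, {"dx": 3, "dy": -0.1, "dz": 0, "turn": 0}, {"dx": 2.9, "dy": -0.2, "dz": 0, "turn": 0}, {"dx": 0, "dy": 0, "dz": -2, "turn": 0}, {"dx": 0, "dy": 0, "dz": -3, "turn": 0}, {"dx": 0, "dy": 0, "dz": -1.7, "turn": 0}, {"dx": 0, "dy": 0, "dz": 0, "turn": 0}, {"dx": 0, "dy": 0, "dz": 0, "turn": 0}]}}

```text
time: 9.97
tool_pos: [0.4837, -0.2456, 0.1661]
tcp_rot: [-3.117, 0.37, 0.009]
wrist_force: [0.4, 0.3, 1.3]
width: -0.004
```

Request:
{"name": "jog_arm", "arguments": {"motion": [{"dx": 0, "dy": 0, "dz": -0.7, "turn": 0}, {"dx": 0, "dy": 0, "dz": -0.7, "turn": 0}, {"dx": -0.2, "dy": 0.05, "dz": -0.7, "turn": 0}, {"dx": -0.2, "dy": 0.05, "dz": -0.7, "turn": 0}, {"dx": -0.2, "dy": 0.05, "dz": -0.7, "turn": 0}, {"dx": 0, "dy": 0, "dz": 0, "turn": 0}]}}

```text
time: 10.47
tool_pos: [0.4787, -0.2451, 0.1328]
tcp_rot: [-3.119, 0.37, 0.002]
wrist_force: [0.2, 0.0, -0.5]
width: -0.001
```

Request:
{"name": "jog_arm", "arguments": {"motion": [{"dx": -0.2, "dy": 0.05, "dz": -0.7, "turn": 0}, {"dx": -0.2, "dy": 0.05, "dz": -0.7, "turn": 0}, {"dx": -0.2, "dy": 0.05, "dz": -0.7, "turn": 0}, {"dx": -0.2, "dy": 0.05, "dz": -0.7, "turn": 0}, {"dx": -0.2, "dy": 0.05, "dz": -0.7, "turn": 0}, {"dx": -0.1, "dy": 0, "dz": -0.7, "turn": 0}, {"dx": 0, "dy": 0, "dz": -0.5, "turn": 0}]}}

```text
time: 11.05
tool_pos: [0.4678, -0.2425, 0.0859]
tcp_rot: [-3.119, 0.37, 0.003]
wrist_force: [-1.9, 0.7, 1.0]
width: 0.001
```

Request:
{"name": "jog_arm", "arguments": {"motion": [{"dx": 0, "dy": 0, "dz": -0.2, "turn": 0}, {"dx": 0, "dy": 0, "dz": -0.2, "turn": 0}, {"dx": 0, "dy": 0, "dz": -0.2, "turn": 0}, {"dx": 0, "dy": 0, "dz": 0, "turn": 0}]}}

```text
time: 11.38
tool_pos: [0.4689, -0.2429, 0.0809]
tcp_rot: [-3.119, 0.37, -0.0]
wrist_force: [0.5, 0.4, -0.1]
width: 0.005
```

Request:
{"name": "jog_arm", "arguments": {"motion": [{"dx": 0, "dy": 0, "dz": -0.2, "turn": 0}, {"dx": 0, "dy": 0, "dz": -0.2, "turn": 0}, {"dx": 0, "dy": 0, "dz": 0, "turn": 0}]}}

```text
time: 11.63
tool_pos: [0.4694, -0.2432, 0.0799]
tcp_rot: [3.12, -0.37, 0.001]
wrist_force: [-6.5, 3.4, 17.1]
width: -0.001
```

At its stop. Lift straight up, back off and check.

Request:
{"name": "jog_arm", "arguments": {"motion": [{"dx": 0, "dy": 0, "dz": 1, "turn": 0}, {"dx": 0, "dy": 0, "dz": 3, "turn": 0}, {"dx": 0, "dy": 0, "dz": 4, "turn": 0}, {"dx": 0, "dy": 0, "dz": 4, "turn": 0}, {"dx": -2, "dy": 0, "dz": 3, "turn": 0}, {"dx": -3, "dy": 0, "dz": 0, "turn": 0}, {"dx": -2, "dy": 0, "dz": 0, "turn": 0}, {"dx": 0, "dy": 0, "dz": 0, "turn": 0}, {"dx": 0, "dy": 0, "dz": 0, "turn": 0}]}}

```text
time: 12.38
tool_pos: [0.3986, -0.2431, 0.2279]
tcp_rot: [3.119, -0.372, 0.003]
wrist_force: [1.0, -0.1, 0.2]
width: -0.005
```

```bash
python3 lid.py pics/w4.png; python3 - <<'E'
from h import *
p,d=viewer.read_camera('top');cv2.imwrite('pics/top4.png',p[:,:,::-1])
s=bot.read_state();print(s['time'],s['wrist_force'],s['tool_pos'])
i=viewer.camera_info('top');X=cloud(cv2.medianBlur(d,5),i);X0=cloud(cv2.medianBlur(np.load('top0.npz')['d'],5),i)
D=abs(X[...,2]-X0[...,2]);
for n,(u,v) in dict(jar=(322,178),salt=(319,198),lemon=(326,220),spoon=(171,240),cheese=(469,188),honey=(177,180)).items():print(n,np.median(D[v-5:v+6,u-5:u+6]).round(4))
w=cv2.imread('pics/w4.png');t=p[130:240,130:510,::-1]
cv2.imwrite('pics/fin.png',np.vstack([cv2.resize(w,(512,320)),cv2.resize(t,(512,148))]))
E
```

```text
[ 0.39863703 -0.24312882  0.22787066]
24243
-0.1425 701 [0.077 0.078 0.079] [-0.091  0.088]
-0.1275 1823 [0.078 0.079 0.079] [-0.093  0.09 ]
-0.1125 2240 [0.078 0.079 0.079] [-0.092  0.089]
-0.0975 3076 [0.078 0.079 0.079] [-0.092  0.089]
-0.0825 3340 [0.078 0.079 0.079] [-0.092  0.089]
-0.0675 3634 [0.078 0.079 0.079] [-0.092  0.089]
-0.0525 3885 [0.078 0.079 0.079] [-0.092  0.089]
-0.0375 3631 [0.078 0.079 0.079] [-0.092  0.089]
-0.0225 1913 [0.078 0.079 0.079] [-0.092  0.09 ]
12.4833 [-0.43833954 -0.79176906  0.46437402] [ 0.3994658  -0.24309557  0.2273982 ]
jar 0.0009
salt 0.0012
lemon 0.0011
spoon 0.0011
cheese 0.0005
honey 0.0009
```

View pics/fin.png

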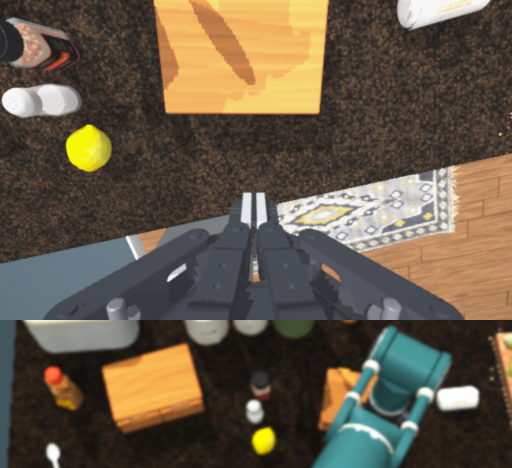

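The lid lies flat (z 0.079 over its whole face), both drawers are shut, nothing else has moved, and the tool is clear.

```bash
python3 -c "
from workcell import bot
print(bot.finish_job())"
```

```text
the job is handed in; nothing more can be done
None
```

I pushed the left drawer home, then the right, then pressed the lid shut, all with closed fingertips, and handed the job in at about 12.5 s of the 64 s allowed.

- **Drawers:** each push ended against its stop with about 10 N. The wrist camera, looking before I moved on to the lid, put both fronts at chest x ≈ -0.014 to -0.016, which is shut to within the measurement error. In the last top view the chest still looks closed.
- **Lid:** the last press met its stop at about 17 N. The wrist camera then measured its upper face flat at z ≈ 0.079 from front to back, against 0.080 expected.
- **Other things:** the height readings at the jar, shaker, lemon, spoon, cheese and honey changed by about 1 mm or less, which is within the noise. The arm ended touching nothing.

No check failed or disagreed. The first move call was rejected for its format before anything moved, and I resent it.

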